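Two-button release of a panel vice

ROBOT

A 6-joint arm with a two-finger parallel gripper is mounted at the origin on the work surface. World frame = base frame: x ahead of the robot, y to its left, z up, the work surface at z = 0. Lengths are in m, angles in rad, forces in N, time in s.
With the tool pointing down it reaches from about 0.425 to 0.95 m from the base axis. Payload 14.7 kg.
Tool frame: the origin (TCP) lies at the very end of the fingers, on their centre line; the grasp point (between the pads) lies 19 mm behind it; z points along the fingers, y is the direction in which the jaws open and shut (so a half turn about z gives the same grasp; the last joint's range is limited). The gripper opens to 85 mm and grips with 20 to 120 N. Pads are 22 mm wide; open, the fingers measure 114 mm over their backs; the gripper's body (76 mm by 85 mm) begins 54 mm behind the grasp point. The pads swing forward as they close: fully open they stand 13 mm farther back than shut.
Start: joints at [-1.313, 0.48, 1.596, -0, 1.065, -0.047], TCP at [0.195, -0.62, 0.231] pointing down, gripper open.
Joint ranges: [-2.75, 2.75], [-0.82, 2.05], [0.23, 2.67], [-1.56, 4.7], [0.09, 2.69], [-2.92, 2.92]. Speed limits (rad/s): [1.89, 1.89, 2.39, 3.01, 3.01, 3.01].

INTERFACE

Orientations are given as a 3x3 rotation matrix whose columns are the frame's x, y, z axes.
In Python, from plant import ctrl, eyes, ticket gives the robot as it stands. The module is installed in compiled form; this text tells all that it offers.
- The arm moves only by the shell command python3 -m jog 'ROWS' [OPENING] [FORCE]. ROWS is JSON, a list of rows, each an object of numbers: "dx", "dy", "dz": the shift along the world's x, y, z in mm; "rx", "ry", "rz": the turn, a rotation vector about the world's x, y, z in rad. A call has 1 to 5 rows; each row shifts and turns the commanded pose from where the row before left it; what a row does not reach is not made up. A row lasts 1/8 s, in which the tool goes at most 62.5 mm and 10.7 degrees, less where a joint would pass 70% of its speed; a pose out of reach is approached as far as the arm can. A call is refused whole if a number of a shift passes 62.5 or a number of a turn 0.188, either way. A call with a gripper value outside its range is refused whole. OPENING is the closure in counts, from 0 (fully open) to 255 (shut), set as the call begins (- or left out, the last holds). The fingers move at their own pace and stop on an object; FORCE is the grip in N (left out, the last holds). Time passes only in rows, so rows that do not move let the fingers close. It gives the time, the measured TCP pose, the force and the opening at its end, in the units of the state.
- ctrl.observe(): the state, without advancing time (a new reading comes with each control period).
- eyes.grab_frame(name): name is "side" or "top" or "wrist"; returns a dict with "img" (400x640x3 uint8, red, green, blue), "fx", "fy", "cx", "cy" (pixels), "position" and "attitude" of the camera in the world; the wrist camera has in their place "mount" (4x4, takes a point from camera to tool coordinates, whose origin is the TCP and whose axes are the flange's). Camera axes: x right, y down, z forward; pixel columns grow to the right and rows downward; lengths in m; the calibration is good to about 2 mm. A picture is of the moment at which its call begins: read the wrist's pose just before it. There is no depth.
- ticket.close_job(): hands the job in, once; it reports no verdict.
The state is a dict: "time": time; "qpos": joint angles; "joint_velocities": joint speeds; "joint_torque": joint torques, N m; "ee_pos": TCP position; "eef_rot": TCP orientation; "ft_force": force on the tool from outside, world axes, zero at the start; "wrist_torque": the same for the moment, N m; "width": finger opening in m.
Only numpy, scipy, OpenCV 4.12 (cv2) and the standard library are available. Lean on these libraries where they do the work, as an engineer would, in place of code of your own. Each camera call takes 0.05 s, during which the arm holds its last target. There are 200 camera calls.

TASK

Release the board in the panel vice: with one fingertip on each of the two round black buttons, press both fully down together and keep them down until the spring-driven jaw has slid all the way back, then let both buttons come up and move clear. Leave the square key between them unpressed, leave the board lying in the vice, and do not disturb the other things on the bench.

Things in the scene. Friction and masses are not known exactly. Their poses are not given: they have to be found in the camera images.
- vice: Panel vice, fixed. Origin on the bench top, below the midpoint between the two round buttons; +x is the way the jaw opens (away from the buttons), +y towards release_left, z up; yaw within 0.45 rad of the bench's. Its grey control block (x -42 to 30, y -75 to 75 mm, top 50 mm above the bench) carries in a row along y: round button (y +32 mm), square key (0), round button (-32 mm).
- deck_mid (a point): Centre of the top of the vice's dark steel deck beyond the control block: x 30 to 202 mm from the vice's origin, 150 mm wide, top 30 mm above the bench. On it an aluminium fence (x 30 to 42 mm, top at 45 mm), the board and the sliding jaw.
- release_left_top (a point): Centre of the top of the left round release button: black cap 22 mm in diameter in a steel collar (29 mm in diameter, 6 mm high). Unpressed it is 66 mm above the bench, 16 mm above the block, 10 mm above the collar; it moves down with the button. The two buttons are 64 mm apart centre to centre, 42 mm clear between the caps.
- release_right_top (a point): The same for the right round release button.
- release_left (a joint): Travel of the left release button in m: 0 up, 0.008 fully down. Spring return: 1.2 N to start, 4 N fully down (so about 8 N for the pair, before the end stops). It frees its side of the jaw once pressed more than 5 mm.
- release_right (a joint): The same for the right release button.
- square_key (a joint): Travel of the square key between the round buttons, in m: 0 up, 0.003 down. 13 mm square, black, its top 55 mm above the bench, lower than the round buttons even when these are fully down (58 mm). Not to be pressed.
- jaw (a joint): Slide of the jaw in m along the vice's +x: 0 closed on the board, 0.042 fully back. A spring drives it slowly (about 3 s in all) while BOTH round buttons are down; if either comes up early, a catch stops the jaw at the next tooth (15 mm apart) until both are down again. At the end it stays open by itself.
- jaw_top (a point): Centre of the top of the jaw, a steel bar 130 mm long (vice y), 20 mm thick, its top 55 mm above the bench; with the jaw closed it is 124 mm along the vice's +x from the vice's origin.
- board_center (a point): Centre of the loose brown board in the vice, 68 x 110 x 12 mm, lying flat on the deck (centre 36 mm above the bench). It stays there.
- offcut_mid (a point): Middle of a loose wooden offcut 90 x 40 x 22 mm lying near the vice (bystander).
- tape_mid (a point): Middle of a roll of tape lying flat, 90 mm in diameter, 24 mm high (bystander).
- glue_mid (a point): Middle of an upright yellow glue bottle, 52 mm in diameter, 130 mm high (bystander).
- screws_mid (a point): Middle of a small jar, 56 mm in diameter, 60 mm high (bystander).
- driver_grip (a point): Handle of a screwdriver 190 mm long lying on the bench (bystander).
- pencil_mid (a point): Middle of a flat carpenter's pencil 160 x 13 x 8 mm lying on the bench (bystander).

How it is judged:
On the way, in this order (a step that is already met when the one before it is completed fails the run):
1. both round buttons are down together, before the jaw is back (value of joint each of release_left, release_right above 0.005 m and value of joint jaw below 0.036 m), for 0.2 s.
2. the jaw is all the way back while both buttons are still held down (value of joint each of release_left, release_right above 0.005 m and value of joint jaw above 0.0395 m), for 0.1 s.
At the end, for the whole second after the job is handed in: The jaw is at least 39.5 mm back (of 42) and at rest, both round buttons are up again (within 1.5 mm) and so is the square key, the board lies where it was (within 15 mm) and the other things where they were (within 25 mm) (value of joint jaw above 0.0395 m and velocity of joint jaw below 0.005 m/s and value of joint each of release_left, release_right below 0.0015 m and value of joint square_key below 0.001 m and distance of board_center from where it was at the start of the episode below 0.015 m and distance of each of offcut_mid, tape_mid, glue_mid, screws_mid, driver_grip, pencil_mid from where it was at the start of the episode below 0.025 m); the robot touches nothing.
It fails at once if the square key is pressed (more than 1.5 mm) (value of joint square_key above 0.0015 m).
It fails at once if the board is lifted or shifted (more than 15 mm) (distance of board_center from where it was at the start of the episode above 0.015 m).
It fails at once if another thing on the bench is lifted or shifted (more than 25 mm) (distance of any of offcut_mid, tape_mid, glue_mid, screws_mid, driver_grip, pencil_mid from where it was at the start of the episode above 0.025 m).
It also fails if it takes over 32 s, if anything falls off the work surface, if the arm or the gripper's body presses on something with over 40 N, if the wrist force passes 120 N, or if a joint passes its speed limit or range.

## Working session

There is one attempt and no reset: what is moved stays moved. The work goes in short steps, Python scripts to look and compute and a shell command to move; the robot and the scene stay as the last step left them, time stands still between calls to the robot, and variables do not carry over. Pictures are saved under pics/ and viewed, about 8 in all and at most 12, crops included, and the job is handed in when it is done.

```bash
mkdir -p pics; python3 - <<'E'
from plant import ctrl, eyes
import cv2,numpy as np
s=ctrl.observe();print(s['time'],s['ee_pos'],s['eef_rot'],s['width'],s['ft_force'])
for n in('top','side'):
    f=eyes.grab_frame(n);cv2.imwrite(f'pics/{n}0.png',f['img'][:,:,::-1]);print(n,f['fx'],f['cx'],f['cy'],f['position'],f['attitude'])
    np.save(f'pics/{n}0.npy',f,allow_pickle=True)
print(eyes.grab_frame('wrist')['mount'])
E
```

```text
0.0 [ 0.1949859  -0.61962356  0.23065288] [[ 9.53905651e-01  3.00106498e-01 -3.15225402e-04]
 [ 3.00106657e-01 -9.53904874e-01  1.21876691e-03]
 [ 6.50648207e-05 -1.25718988e-03 -9.99999208e-01]] 0.08515251246967477 [ 0.02953312 -0.2111513   0.08099527]
top 362.2001945869027 324.9499350821418 198.5406286351678 [0.49510142 0.03083938 0.85886434] [[ 0.00865137 -0.99358864  0.1127243 ]
 [-0.99971323 -0.01111135 -0.02121302]
 [ 0.02232953 -0.11250845 -0.99339984]]
side 405.721042130508 320.6559424009848 205.95958944552672 [ 0.33960995 -0.65947064  0.64027503] [[ 0.92820172 -0.23160463  0.29120589]
 [-0.37197639 -0.55938148  0.74076037]
 [-0.00866835 -0.79589677 -0.6053703 ]]
[[ 8.74835994e-04 -9.60074044e-01 -2.79744642e-01  7.08928519e-02]
 [ 9.99999566e-01  7.50252147e-04  5.52425241e-04 -7.01703905e-04]
 [-3.20490117e-04 -2.79745003e-01  9.60074284e-01 -1.43284339e-01]
 [ 0.00000000e+00  0.00000000e+00  0.00000000e+00  1.00000000e+00]]
```

View pics/top0.png

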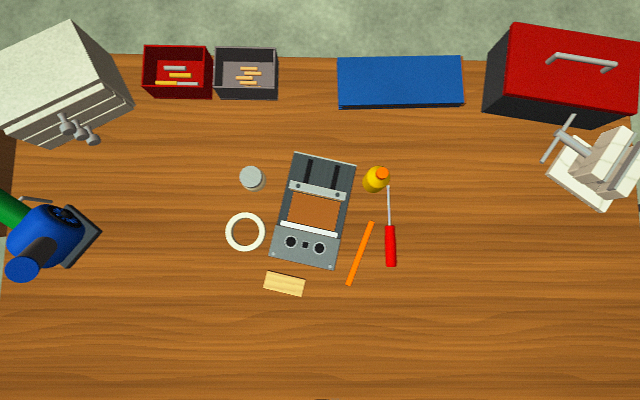

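View pics/side0.png

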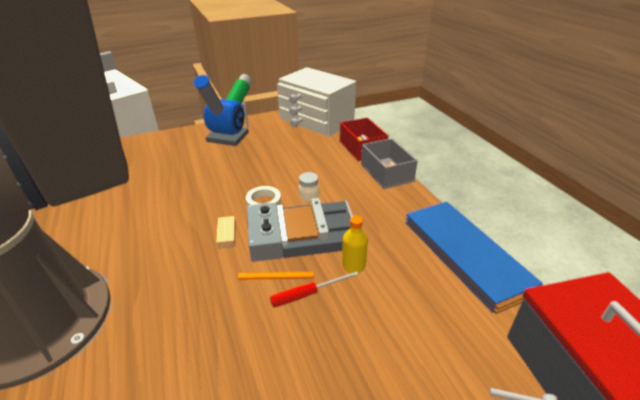

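The top view shows round buttons at about (291,242) and (320,248), the key at (305,245), and the jaw and board above them in the image. The side view shows the same layout, with the glue bottle at (355,245) beyond the deck and no obstacle over the block.

```bash
cat > h.py <<'E'
import numpy as np,cv2
def ray(f,u,v,z,R=None,p=None):
    R=np.array(f['attitude']) if R is None else R; p=np.array(f['position']) if p is None else p
    d=R@np.array([(u-f['cx'])/f['fx'],(v-f['cy'])/f['fy'],1]);return p+d*(z-p[2])/d[2]
def blobs(img,box,thr=45):
    x0,y0,x1,y1=box;m=(img[y0:y1,x0:x1].max(2)<thr).astype(np.uint8)
    n,_,st,c=cv2.connectedComponentsWithStats(m)
    return [(c[i]+[x0,y0],st[i][2:]) for i in range(1,n) if st[i][4]>15]
E
python3 - <<'E'
from h import *
f=np.load('pics/top0.npy',allow_pickle=True).item()
for c,s in blobs(f['img'],(270,228,345,268)): print(c,s,ray(f,*c,.064),ray(f,*c,.055))
a=ray(f,291,241.5,.066);b=ray(f,320,248,.066);d=a-b
print(a,b,(a+b)/2,np.linalg.norm(d),'vice yaw',np.arctan2(-d[0],d[1]))
for u,v in((294,152),(356,165)):print(ray(f,u,v,.03))
E
```

```text
[290.37704918 241.18032787] [ 8  9 61] [0.49110586 0.08828399 0.064     ] [0.49106062 0.08893441 0.055     ]
[304.7826087  244.52173913] [ 5  6 23] [0.48415613 0.05686973 0.064     ] [0.4840322  0.05716447 0.055     ]
[319.11864407 247.77966102] [ 9  9 59] [0.47738719 0.02561788 0.064     ] [0.47718662 0.02555875 0.055     ]
[0.49043865 0.08677696 0.066     ] [0.47697362 0.02371435 0.066     ] [0.48370614 0.05524566 0.066     ] 0.06448410242874865 vice yaw -0.21035969924781348
[0.69762128 0.08630821 0.03      ]
[ 0.66869879 -0.05861926  0.03      ]
```

```bash
python3 -m jog '[{"dx":34,"dy":45,"rz":-0.1},{"dx":34,"dy":45,"rz":-0.1},{"dx":34,"dy":45,"rz":-0.1},{"dx":34,"dy":45,"rz":-0.1},{"dx":34,"dy":45,"rz":-0.1}]' 106 20; python3 -m jog '[{"dx":34,"dy":45},{"dx":12,"dy":58},{"dx":12,"dy":58},{"dx":12,"dy":58},{"dx":12,"dy":58}]'
```

```text
invalid input
invalid input
```

```bash
python3 -m jog '[{"dx":34,"dy":45,"dz":0,"rx":0,"ry":0,"rz":-0.1},{"dx":34,"dy":45,"dz":0,"rx":0,"ry":0,"rz":-0.1},{"dx":34,"dy":45,"dz":0,"rx":0,"ry":0,"rz":-0.1},{"dx":34,"dy":45,"dz":0,"rx":0,"ry":0,"rz":-0.1},{"dx":34,"dy":45,"dz":0,"rx":0,"ry":0,"rz":-0.1}]' 106 20
```

```text
time: 0.78
ee_pos: [0.3659, -0.3934, 0.2313]
eef_rot: [[0.98, -0.197, 0.0], [-0.197, -0.98, 0.0], [0.0, -0.0, -1.0]]
ft_force: [1.2, -0.6, -0.5]
width: 0.0497
```

```bash
python3 -m jog '[{"dx":15,"dy":56,"dz":0,"rx":0,"ry":0,"rz":0},{"dx":15,"dy":56,"dz":0,"rx":0,"ry":0,"rz":0},{"dx":15,"dy":56,"dz":0,"rx":0,"ry":0,"rz":0},{"dx":15,"dy":56,"dz":0,"rx":0,"ry":0,"rz":0},{"dx":15,"dy":56,"dz":0,"rx":0,"ry":0,"rz":0}]'
python3 -m jog '[{"dx":15,"dy":56,"dz":-20,"rx":0,"ry":0,"rz":0},{"dx":15,"dy":56,"dz":-20,"rx":0,"ry":0,"rz":0},{"dx":12,"dy":55,"dz":-20,"rx":0,"ry":0,"rz":0},{"dx":0,"dy":0,"dz":-20,"rx":0,"ry":0,"rz":0},{"dx":0,"dy":0,"dz":0,"rx":0,"ry":0,"rz":0}]'
python3 - <<'E'
from h import *
from plant import ctrl,eyes
s=ctrl.observe();f=eyes.grab_frame('wrist');np.save('pics/w1.npy',f,allow_pickle=True)
cv2.imwrite('pics/w1.png',f['img'][:,:,::-1]);R=np.array(s['eef_rot']);M=np.array(f['mount'])
Rc=R@M[:3,:3];p=np.array(s['ee_pos'])+R@M[:3,3]
print(s['time'],s['ee_pos'],R[:,1],s['qpos'],s['ft_force'])
for c,w in blobs(f['img'],(0,0,640,400),40):
    if w.min()>15:print(c,w,ray(f,*c,.066,Rc,p),ray(f,*c,.055,Rc,p))
E
```

```text
time: 1.4
ee_pos: [0.4403, -0.1133, 0.2314]
eef_rot: [[0.981, -0.194, 0.0], [-0.194, -0.981, -0.0], [0.0, 0.0, -1.0]]
ft_force: [1.0, 0.4, 0.5]
width: 0.05
time: 2.02
ee_pos: [0.481, 0.0525, 0.1501]
eef_rot: [[0.981, -0.192, -0.003], [-0.192, -0.981, -0.0], [-0.003, 0.001, -1.0]]
ft_force: [1.1, 0.3, 0.2]
width: 0.0499
2.025 [0.48095961 0.05252804 0.15014007] [-1.92442984e-01 -9.81307856e-01  7.67352378e-04] [ 4.61662441e-02  3.63502245e-01  2.04989154e+00 -9.72445613e-05
  7.31163926e-01  1.81068727e+00] [1.1211029  0.30809687 0.24344838]
[539.28208832 352.62340074] [ 169  114 4846] [ 0.29187472 -0.12622538  0.066     ] [ 0.27934216 -0.13424076  0.055     ]
[328.94743072 365.762359  ] [  275   108 14362] [0.31568602 0.07996727 0.066     ] [0.30430619 0.08193393 0.055     ]
[129.24255077 371.73979882] [ 174   71 5269] [0.34688633 0.27871772 0.066     ] [0.33701695 0.29030613 0.055     ]
[475.25977301 358.67843632] [ 40  47 793] [ 0.29648664 -0.06403702  0.066     ] [ 0.28417735 -0.06904179  0.055     ]
```

View pics/w1.png

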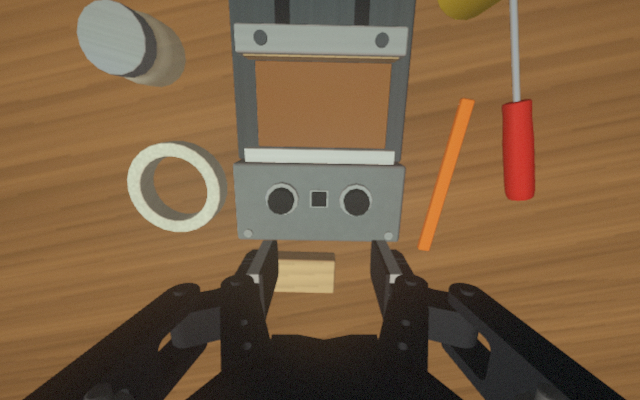

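The wrist view shows buttons at (281,200) and (357,200), the key at (319,199), the vice square to the tool, and fingertips near (265,245) and (380,245).

```bash
python3 - <<'E'
from h import *
from plant import ctrl
s=ctrl.observe();f=np.load('pics/w1.npy',allow_pickle=True).item();R=np.array(s['eef_rot']);M=np.array(f['mount'])
Rc=R@M[:3,:3];p=np.array(s['ee_pos'])+R@M[:3,3]
P=[]
for c,w in blobs(f['img'],(240,170,400,235),60):
    q=ray(f,*c,.066,Rc,p)if abs(c[0]-319)>15 else ray(f,*c,.055,Rc,p);P.append(q);print(c,w,q)
P=[ray(f,281,200,.066,Rc,p),ray(f,357,200,.066,Rc,p)];d=P[0]-P[1]
print(P,(P[0]+P[1])/2,np.linalg.norm(d),'yaw',np.arctan2(-d[0],d[1]),'tool',np.arctan2(R[0,1],-R[1,1]))
# project fingertip edges in tool frame
for u,v in((265,245),(380,245)):print(ray(f,u,v,s['ee_pos'][2],Rc,p)-np.array(s['ee_pos']))
print(s['ee_pos'])
E
```

```text
[286.33333333 191.94444444] [16 12 36] [0.49924622 0.08042949 0.066     ]
[array([0.49336016, 0.0863708 , 0.066     ]), array([0.48116185, 0.02430114, 0.066     ])] [0.48726101 0.05533597 0.066     ] 0.06325694315053437 yaw -0.1940531063300103 tool -0.19488348298965122
[0.01007621 0.0312441  0.        ]
[-0.00206564 -0.03052953  0.        ]
[0.48154825 0.05195336 0.15104161]
```

```bash
python3 -m jog '[{"dx":4.5,"dy":4,"dz":-20,"rx":0,"ry":0,"rz":0},{"dx":0,"dy":0,"dz":-30,"rx":0,"ry":0,"rz":0},{"dx":0,"dy":0,"dz":-18,"rx":0,"ry":0,"rz":0},{"dx":0,"dy":0,"dz":0,"rx":0,"ry":0,"rz":0}]'
python3 - <<'E'
from h import *
from plant import ctrl,eyes
s=ctrl.observe();print(s['ee_pos'],s['ft_force'])
a=eyes.grab_frame('wrist')['img'][100:400,120:520];b=cv2.resize(eyes.grab_frame('side')['img'][160:310,190:390],(400,300))
cv2.imwrite('pics/w2.png',np.hstack([a,b])[:,:,::-1])
E
```

```text
time: 2.58
ee_pos: [0.4863, 0.0551, 0.0832]
eef_rot: [[0.981, -0.195, -0.001], [-0.195, -0.981, -0.0], [-0.001, 0.0, -1.0]]
ft_force: [-0.7, 0.2, 0.2]
width: 0.0499
[0.48626447 0.05509869 0.08324073] [-0.74806674  0.23822736  0.16129118]
```

View pics/w2.png

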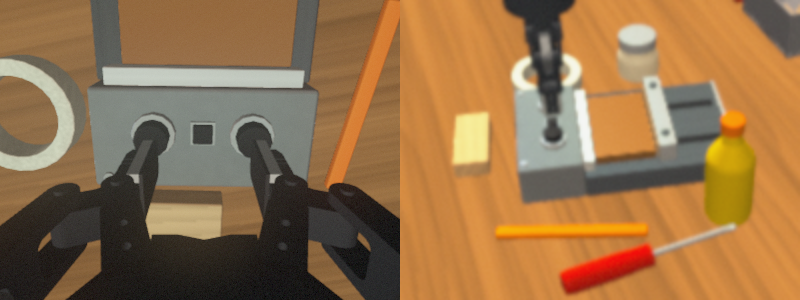

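The tips stand just over the two buttons (crop pixels (152,135) and (252,135)), symmetric about the key at (202,133). Now I press gently, watching the force.

```bash
python3 -m jog '[{"dx":0,"dy":0.5,"dz":-10,"rx":0,"ry":0,"rz":0},{"dx":0,"dy":0,"dz":-7,"rx":0,"ry":0,"rz":0},{"dx":0,"dy":0,"dz":0,"rx":0,"ry":0,"rz":0}]'|grep -v rot
python3 -m jog '[{"dx":0,"dy":0,"dz":-2,"rx":0,"ry":0,"rz":0},{"dx":0,"dy":0,"dz":0,"rx":0,"ry":0,"rz":0}]'|grep -v rot
python3 -m jog '[{"dx":0,"dy":0,"dz":-2,"rx":0,"ry":0,"rz":0},{"dx":0,"dy":0,"dz":0,"rx":0,"ry":0,"rz":0}]'|grep -v rot
python3 -m jog '[{"dx":0,"dy":0,"dz":-2,"rx":0,"ry":0,"rz":0},{"dx":0,"dy":0,"dz":0,"rx":0,"ry":0,"rz":0}]'|grep -v rot
```

```text
time: 3.05
ee_pos: [0.4862, 0.0565, 0.0658]
ft_force: [0.4, -0.1, -0.5]
width: 0.0498
time: 3.3
ee_pos: [0.4866, 0.0565, 0.0643]
ft_force: [0.1, 0.3, -0.1]
width: 0.0499
time: 3.55
ee_pos: [0.4868, 0.0565, 0.0624]
ft_force: [0.0, -0.6, 2.0]
width: 0.0498
time: 3.8
ee_pos: [0.4867, 0.0565, 0.0604]
ft_force: [0.7, 0.2, 3.3]
width: 0.0501
```

```bash
python3 -m jog '[{"dx":0,"dy":0,"dz":-2,"rx":0,"ry":0,"rz":0},{"dx":0,"dy":0,"dz":-2,"rx":0,"ry":0,"rz":0},{"dx":0,"dy":0,"dz":0,"rx":0,"ry":0,"rz":0}]'|grep -v rot
python3 -m jog '[{"dx":0,"dy":0,"dz":-1,"rx":0,"ry":0,"rz":0},{"dx":0,"dy":0,"dz":0,"rx":0,"ry":0,"rz":0}]'|grep -v rot
python3 - <<'E'
from h import *
from plant import ctrl,eyes
f=eyes.grab_frame('top')['img'][130:280,225:425];cv2.imwrite('pics/t3.png',cv2.resize(f,(800,600))[:,:,::-1]);print(ctrl.observe()['ft_force'],ctrl.observe()['wrist_torque'])
E
```

```text
time: 4.18
ee_pos: [0.4868, 0.0565, 0.0564]
ft_force: [-0.9, -0.1, 6.0]
width: 0.0503
time: 4.42
ee_pos: [0.4868, 0.0565, 0.0555]
ft_force: [-1.4, 0.3, 7.2]
width: 0.0496
[-0.56820632  0.39163737  7.32768681] [0.05152001 0.14268588 0.04429828]
```

```bash
python3 -m jog '[{"dx":0,"dy":0,"dz":-1,"rx":0,"ry":0,"rz":0},{"dx":0,"dy":0,"dz":0,"rx":0,"ry":0,"rz":0},{"dx":0,"dy":0,"dz":0,"rx":0,"ry":0,"rz":0},{"dx":0,"dy":0,"dz":0,"rx":0,"ry":0,"rz":0},{"dx":0,"dy":0,"dz":0,"rx":0,"ry":0,"rz":0}]'|grep -v rot
for i in 1 2 3 4 5; do python3 -m jog '[{"dx":0,"dy":0,"dz":0,"rx":0,"ry":0,"rz":0},{"dx":0,"dy":0,"dz":0,"rx":0,"ry":0,"rz":0},{"dx":0,"dy":0,"dz":0,"rx":0,"ry":0,"rz":0},{"dx":0,"dy":0,"dz":0,"rx":0,"ry":0,"rz":0},{"dx":0,"dy":0,"dz":0,"rx":0,"ry":0,"rz":0}]'|grep -E 'time|force'; done
python3 - <<'E'
from h import *
from plant import ctrl,eyes
f=eyes.grab_frame('top')['img'][130:280,225:425];w=eyes.grab_frame('wrist')['img'][0:300,120:520]
cv2.imwrite('pics/t4.png',np.hstack([cv2.resize(f,(400,300)),w])[:,:,::-1])
E
```

```text
time: 5.1
ee_pos: [0.4868, 0.0565, 0.0549]
ft_force: [-4.0, 0.3, 17.5]
width: 0.0498
time: 5.72
ft_force: [-2.0, 0.1, 16.3]
time: 6.35
ft_force: [-2.3, 0.5, 17.5]
time: 6.98
ft_force: [-2.5, 0.2, 16.7]
time: 7.6
ft_force: [-3.3, -0.6, 17.7]
time: 8.22
ft_force: [-2.9, -1.2, 17.3]
```

View pics/t4.png

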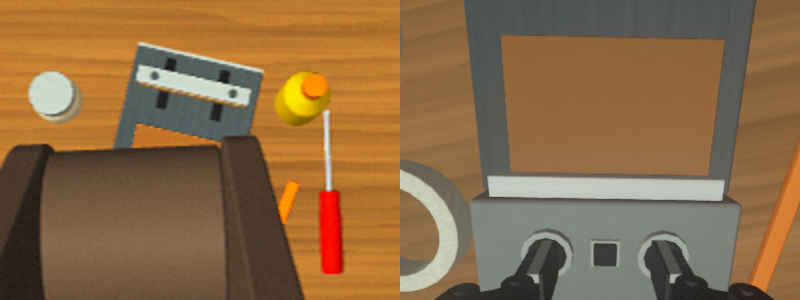

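The jaw has slid clear of the board; its bolts are at top pixels about (301,168) and (342,178). Both tips sit on the buttons and the key is up. I'll measure the jaw's travel while still holding.

```bash
python3 -m jog '[{"dx":0,"dy":0,"dz":0,"rx":0,"ry":0,"rz":0},{"dx":0,"dy":0,"dz":0,"rx":0,"ry":0,"rz":0},{"dx":0,"dy":0,"dz":0,"rx":0,"ry":0,"rz":0},{"dx":0,"dy":0,"dz":0,"rx":0,"ry":0,"rz":0}]'|grep -E 'time|force'
cat > j.py <<'E'
from h import *
from plant import eyes
f0=np.load('pics/top0.npy',allow_pickle=True).item();f=eyes.grab_frame('top')
def jaw(f):
    g=f['img'].min(2)[145:205,280:365]; m=(g>125).astype(np.uint8)
    n,l,st,c=cv2.connectedComponentsWithStats(m)
    i=1+np.argmax(st[1:,4]);c=c[i]+[280,145];return c,st[i],ray(f,*c,.055)
a,b=jaw(f0),jaw(f);print(a,b)
d=b[2]-a[2];o=np.array([.4857,.0560,0]);x=np.array([np.cos(.2),-np.sin(.2),0])
print('travel mm',1e3*np.linalg.norm(d),'x along vice',1e3*(a[2]-o)@x,1e3*(b[2]-o)@x)
E
python3 j.py
```

```text
time: 8.82
ft_force: [-3.8, -0.5, 16.8]
(array([316.99781659, 189.91048035]), array([  8,  35,  59,  21, 458], dtype=int32), array([0.60556572, 0.03165075, 0.055     ])) (array([321.42365591, 172.10752688]), array([ 13,  17,  58,  21, 465], dtype=int32), array([0.64614228, 0.02213578, 0.055     ]))
travel mm 41.67723904641698 x along vice 122.31383495587778 163.97190232967728
```

Travel reads 41.7 mm, so the jaw is fully back with the buttons still held. Now I lift straight off.

```bash
python3 -m jog '[{"dx":0,"dy":0,"dz":-0,"rx":0,"ry":0,"rz":0},{"dx":0,"dy":0,"dz":5,"rx":0,"ry":0,"rz":0},{"dx":0,"dy":0,"dz":10,"rx":0,"ry":0,"rz":0},{"dx":0,"dy":0,"dz":30,"rx":0,"ry":0,"rz":0},{"dx":0,"dy":0,"dz":45,"rx":0,"ry":0,"rz":0}]'
python3 -m jog '[{"dx":0,"dy":0,"dz":45,"rx":0,"ry":0,"rz":0},{"dx":-3,"dy":-50,"dz":20,"rx":0,"ry":0,"rz":0},{"dx":-3,"dy":-50,"dz":0,"rx":0,"ry":0,"rz":0},{"dx":-3,"dy":-50,"dz":0,"rx":0,"ry":0,"rz":0},{"dx":-3,"dy":-50,"dz":0,"rx":0,"ry":0,"rz":0}]' >/dev/null
python3 -m jog '[{"dx":0,"dy":-50,"dz":0,"rx":0,"ry":0,"rz":0},{"dx":0,"dy":-50,"dz":0,"rx":0,"ry":0,"rz":0},{"dx":0,"dy":-50,"dz":0,"rx":0,"ry":0,"rz":0},{"dx":0,"dy":0,"dz":0,"rx":0,"ry":0,"rz":0},{"dx":0,"dy":0,"dz":0,"rx":0,"ry":0,"rz":0}]'
python3 j.py
python3 - <<'E'
from h import *
from plant import eyes
f=eyes.grab_frame('top')['img'];g=np.load('pics/top0.npy',allow_pickle=True).item()['img']
c=lambda i:cv2.resize(i[140:310,215:415],(400,340));cv2.imwrite('pics/e.png',np.hstack([c(g),c(f)])[:,:,::-1])
E
```

```text
time: 9.5
ee_pos: [0.4855, 0.0564, 0.1447]
eef_rot: [[0.981, -0.194, -0.003], [-0.194, -0.981, -0.0], [-0.003, 0.001, -1.0]]
ft_force: [1.3, -0.1, 0.1]
width: 0.0501
time: 10.75
ee_pos: [0.474, -0.2932, 0.2092]
eef_rot: [[0.981, -0.195, -0.001], [-0.195, -0.981, 0.001], [-0.001, -0.001, -1.0]]
ft_force: [-0.6, 1.2, -1.1]
width: 0.05
(array([316.99781659, 189.91048035]), array([  8,  35,  59,  21, 458], dtype=int32), array([0.60556572, 0.03165075, 0.055     ])) (array([321.31026786, 172.06473214]), array([ 13,  17,  58,  21, 448], dtype=int32), array([0.64623681, 0.0223921 , 0.055     ]))
travel mm 41.711629207082716 x along vice 122.31383495587778 164.01361883629463
```

View pics/e.png

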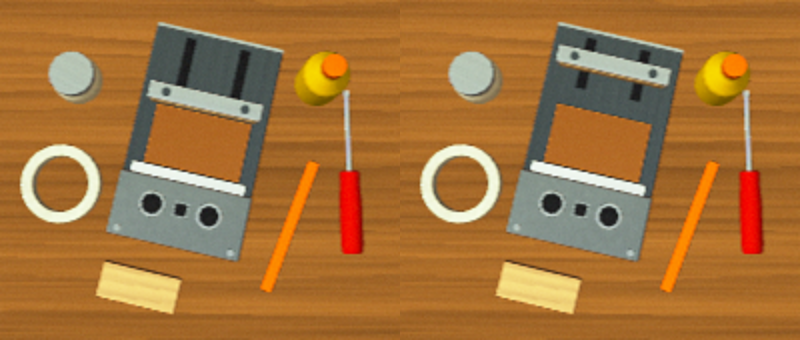

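The before (left) and after (right) views match except for the jaw, which is now fully back. The buttons look the same as at the start, at (551,203) and (608,216).

```bash
python3 -c "
from plant import ticket
print(ticket.close_job())"
```

```text
the job is handed in; nothing more can be done
None
```

The board is released: I pressed both round buttons to their end stops with one fingertip each, held them about 4.5 s, then lifted straight off and moved clear. The job was handed in at about 11 s of the 32 s allowed.

- **Jaw:** it measured 41.7 mm of 42 in the top camera, both while the buttons were still held and again after the arm had moved away.
- **Buttons:** the force at the stops was about 17 N in all, and it returned to about zero after lifting. I judged the buttons up only from the before and after top views, where they look the same; that view does not measure button height directly.
- **Everything else:** the key, board and other bench items look unmoved between the before and after pictures; I compared these by eye.
- **Small disagreement:** the top and wrist cameras placed the vice about 3 mm and 0.02 rad apart. I used a position between the two and kept the wrist camera's angle, which is well within what the 22 mm caps allow.
- **Refused moves:** my first two move commands were refused because each row needs all six values. The arm did not move.

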